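# Check a windowed bottle on the storeroom reader

### The arm

A 6-joint arm with a two-finger parallel gripper is mounted at the origin on the work surface. World frame = base frame: x ahead of the robot, y to its left, z up, the work surface at z = 0. Lengths are in m, angles in rad, forces in N, time in s.
With the tool pointing down it reaches from about 0.25 to 0.775 m from the base axis. Payload 4 kg.
Tool frame: the origin (TCP) lies at the centre of the arm's flange, where the gripper is bolted on; the fingertips stand 199 mm ahead of it and the grasp point (between the pads) lies 180 mm ahead of it; z points along the fingers, y is the line along which they close (so a half turn about z gives the same grasp; the last joint's range is limited). The gripper opens to 94 mm and grips with 3 to 60 N. Pads are 16 mm wide; open, the fingers measure 119 mm over their backs; the gripper's body (75 mm by 177 mm) begins 78 mm behind the grasp point.
Start: joints at [1.002, 0.087, 1.371, -0, 1.684, -0.103], TCP at [0.247, 0.491, 0.405] pointing down, gripper open.
Joint ranges: [-3.1, 3.1], [-0.76, 2.03], [0.27, 2.55], [-1.08, 4.22], [0.17, 2.65], [-2.57, 2.57]. Speed limits (rad/s): [2.79, 2.79, 3.14, 3.14, 3.14, 3.14].

### API

Orientations are given as a unit quaternion [x, y, z, w].
In Python, from cell import ctrl gives the robot as it stands. The module is installed in compiled form; this text tells all that it offers.
- The arm moves only by the shell command python3 -m inch 'ROWS' [FORCE]. ROWS is JSON, a list that holds one entry, the list of rows, each a list of 7 numbers: the turn, a rotation vector about the world's x, y, z in rad, then the shift along the world's x, y, z in cm, then the closure, from -1 (fully open) to 1 (shut). In form: [[[ax, ay, az, x, y, z, hand], ...]]. A call has 1 to 12 rows; each row shifts and turns the commanded pose from where the row before left it; what a row does not reach is not made up. A row lasts 1/12 s, in which the tool goes at most 41.7 mm and 7.16 degrees, less where a joint would pass 70% of its speed; a pose out of reach is approached as far as the arm can. A call with a gripper value outside its range is refused whole. The fingers move at their own pace and stop on an object; FORCE is the grip in N (left out, the last holds). Time passes only in rows, so rows that do not move let the fingers close. It gives the time, the measured TCP pose, the force, the opening and the grip force at its end, in the units of the state.
- ctrl.observe(): the state, without advancing time (a new reading comes with each control period).
- ctrl.snapshot(name): name is "scene" or "top" or "wrist"; returns a dict with "color" (400x640x3 uint8, blue, green, red), "K" (3x3 intrinsics, pixels), "extrinsics" (4x4, takes a point from camera to world coordinates). Camera axes: x right, y up, looking along -z (the intrinsics and any distortion apply to the point x, -y, -z); pixel columns grow to the right and rows downward; lengths in m; the calibration is good to about 2 mm. The wrist camera is an equidistant fisheye: a pixel r from the principal point sees the ray r / f radians off the axis. A picture is of the moment at which its call begins. There is no depth.
- ctrl.job_done(): hands the job in; it is judged then, once.
The state is a dict: "time": time; "joint_pos": joint angles; "qvel": joint speeds; "tau": joint torques, N m; "tool_pos": TCP position; "eef_rot": TCP orientation; "wrist_force": force on the tool from outside, world axes, zero at the start; "ft_torque": the same for the moment, N m; "width": finger opening in m; "grip_force": force on a finger pad.
Only numpy, scipy, OpenCV 4.12 (cv2) and the standard library are available. Lean on these libraries where they do the work, as an engineer would, in place of code of your own. Each camera call takes 0.05 s, during which the arm holds its last target. There are 200 camera calls.

### The job

A jar that has been checked still stands on the reader's sprung pad: first move it into the shallow metal tray. Then take the bottle with the flat side window out of the grey crate, hold it upright, centred on the pad with its window squarely facing the reader's lens, press it down gently until the pad is fully depressed, keep it there for about two seconds, and then stand it in the shallow tray next to the jar. Both must end up upright on the tray's floor; set them down rather than dropping them, and leave the other two bottles in the crate and the drum lid where they are.

Things in the scene. Friction and masses are not known exactly. Their poses are not given: they have to be found in the camera images.
- reader: Fixed bench reader. Origin on the table under the centre of its sprung pad, z up, -x from the pad towards the head. Head: blue box 170 wide, 170 high, from x = -60 to -190, round black lens nose (40 across) on its face towards the pad, tip at x = -55. Grey foot 140 wide, 38 high, to x = +65. Grey collar round the pad: inner diameter 91, outer 120, top at 58.
- lens (a point): Centre of the lens nose's tip: 55 mm from the pad's axis along the reader's -x, 106 mm above the table.
- pad_top (a point): Centre of the top of the sprung pad, a black rubber disc 84 in diameter; 70 mm above the table when up, 58 mm (level with the collar's top) when fully down.
- pad (a joint): How far the pad is pressed down, m: 0 up, 0.012 fully down on its stop. The spring needs about 6 N to start moving and 14.5 N fully down (so a container's own weight does not press it), and pushes the pad up again.
- jar: Squat amber jar standing on the pad at the start, up to 0.31 kg. Origin at the centre of its underside, z up its axis. Body 72 in diameter to 54 high, shoulder to 60, round white cap 56 in diameter from 60 to 88 high (grip it there). Its turn about its axis does not matter.
- window_bottle: White bottle in the crate with a flat-faced window block on one side, up to 0.36 kg. Origin at the centre of its underside, z up its axis, -x towards the window. Body 66 in diameter to 80 high, shoulder to 94, round black cap 40 in diameter from 94 to 126 high (grip it there). Window block 32 wide, 23 to 73 high, its flat face 47 from the axis.
- window (a point): Centre of the bottle's flat window face: 47 mm from the bottle's axis along its -x, 48 mm above its underside.
- crate: Fixed grey plastic crate, 290 (x) by 136 (y), 50 high, walls and floor 5 thick, holding three bottles in a row along its x axis about 88 mm apart, in any order. Origin at the centre of its underside.
- tray: Fixed shallow metal tray, empty, 280 (x) by 150 (y), 20 high, walls and floor 4 thick. Origin at the centre of its underside. The crate and the tray may stand on either side of the reader.
- plain_bottle: Bystander in the crate: the same bottle as the windowed one (66 in diameter, 126 high) but round, with a paper label and no window. Origin at the centre of its underside.
- tall_bottle: Bystander in the crate: tall amber bottle, 64 in diameter to 100 high, narrowing to a 30 neck at 122, black cap 36 in diameter up to 155 high. Origin at the centre of its underside.
- drum_lid: Bystander lying on the table beyond the reader: brown fibre-drum lid, 130 in diameter, 34 high. Origin at the centre of its underside.
Mind the look-alikes: they are no part of the job. Leave any blue or turquoise look-alike of the window_bottle alone.

How it is judged:
On the way, in this order (a step that is already met when the one before it is completed fails the run):
1. the jar stands upright and released on the floor of the shallow tray (x of jar in the frame of tray between -0.125 and 0.125 m and y of jar in the frame of tray between -0.06 and 0.06 m and z of jar in the frame of tray between -0.004 and 0.012 m and angle between jar's own z axis and vertical below 0.1 rad and contact force between the fingers and jar below 0.3 N and linear speed of jar below 0.03 m/s), for 0.2 s.
2. the upright windowed bottle, within 10 mm of the pad centre, window facing the lens within 0.2 rad, holds the pad down (10.5 of 12 mm or more) for 1 s, fingers off the reader (value of joint pad above 0.0105 m and horizontal distance between window_bottle and pad_top below 0.01 m and angle between window_bottle's own z axis and vertical below 0.1 rad and angle between the x axis of window_bottle and the x axis of reader, either way round below 0.2 rad and horizontal distance between window and lens below 0.03 m and contact force between window_bottle and reader above 5 N and contact force between the fingers and reader below 0.5 N), for 1 s.
At the end, for the whole second after the job is handed in: The jar and the windowed bottle both stand upright (within 0.1 rad) on the floor of the shallow tray, their axes within 125 mm (tray x) and 60 mm (tray y) of its centre, released and at rest, and the pad is up again (less than 2 mm down) (all of step 1 and x of window_bottle in the frame of tray between -0.125 and 0.125 m and y of window_bottle in the frame of tray between -0.06 and 0.06 m and z of window_bottle in the frame of tray between -0.004 and 0.012 m and angle between window_bottle's own z axis and vertical below 0.1 rad and contact force between the fingers and window_bottle below 0.3 N and linear speed of window_bottle below 0.03 m/s and value of joint pad below 0.002 m); the robot touches nothing.
It fails at once if the plain bottle, the tall bottle or the drum lid is moved by more than 25 mm or tipped by more than 0.3 rad (distance of any of plain_bottle, tall_bottle, drum_lid from where it was at the start of the episode above 0.025 m or angle between any of plain_bottle, tall_bottle, drum_lid's own z axis and vertical above 0.3 rad).
It fails at once if the bottle is banged on the reader (over 80 N) (contact force between window_bottle and reader above 80 N).
It fails at once if the jar or the windowed bottle is dropped (falls freely faster than 0.5 m/s) ((contact force between each of the arm, the fingers and jar below 0.1 N and linear speed of jar above 0.5 m/s) or (contact force between each of the arm, the fingers and window_bottle below 0.1 N and linear speed of window_bottle above 0.5 m/s)).
It also fails if it takes over 72 s, if anything falls off the work surface, if the arm or the gripper's body presses on something with over 40 N, if the wrist force passes 120 N, or if a joint passes its speed limit or range.

## Working session

There is one attempt and no reset: what is moved stays moved. The work goes in short steps, Python scripts to look and compute and a shell command to move; the robot and the scene stay as the last step left them, time stands still between calls to the robot, and variables do not carry over. Pictures are saved under pics/ and viewed, at most 12 in all, crops included, and the job is handed in when it is done.

```bash
mkdir -p pics
cat > h.py <<'E'
import numpy as np, cv2, sys
from cell import ctrl
def snap(n,f):
    s=ctrl.snapshot(n); cv2.imwrite('pics/'+f+'.png',s['color']); np.savez('pics/'+f+'.npz',K=s['K'],E=s['extrinsics']); return s
def ray(f,u,v,fish=False):
    d=np.load('pics/'+f+'.npz');K,E=d['K'],d['E']
    x=(u-K[0,2])/K[0,0];y=(v-K[1,2])/K[1,1]
    if fish:
        t=np.hypot(x,y);s=np.sin(t)/max(t,1e-9);r=np.array([x*s,-y*s,-np.cos(t)])
    else: r=np.array([x,-y,-1.])
    return E[:3,3],E[:3,:3]@r
def at(f,u,v,z,fish=False):
    o,r=ray(f,u,v,fish);return np.round(o+r*(z-o[2])/r[2],4)
E
python3 - <<'E'
from h import *
a=snap('top','top0')['color'];b=snap('scene','sc0')['color']
print(ctrl.observe())
d=np.load('pics/top0.npz');print(d['K'],d['E'])
E
```

```text
{'time': 0.1, 'joint_pos': array([ 1.00191685e+00,  8.78765450e-02,  1.37205798e+00, -2.19902309e-05,
        1.68360175e+00, -1.03098408e-01]), 'qvel': array([ 6.32626536e-05, -2.78054364e-03, -4.15658066e-03,  1.09200854e-03,
       -7.06854640e-04, -1.75340760e-04]), 'tau': array([ 2.41181668e-03, -3.41248119e+01, -3.03304446e+01,  7.19128805e-02,
        3.04341910e-02, -9.52721575e-05]), 'tool_pos': array([0.246971  , 0.49132496, 0.40364623]), 'eef_rot': array([ 2.30792067e-01,  9.73002609e-01, -9.21070814e-04, -3.10092254e-04]), 'wrist_force': array([ 0.28252747, -0.01023937, -0.02973462]), 'ft_torque': array([-0.00596764, -0.00039032,  0.00584083]), 'grip_force': 0.0, 'width': 0.0938689981521841}
[[488.48695498   0.         316.93252857]
 [  0.         488.48695498 197.5843849 ]
 [  0.           0.           1.        ]] [[-0.02474278  0.98348344 -0.17929899  0.31288542]
 [-0.99925096 -0.02966898 -0.02484509 -0.0721375 ]
 [-0.02975436  0.17854995  0.98348086  1.25115791]
 [ 0.          0.          0.          1.        ]]
```

View pics/top0.png

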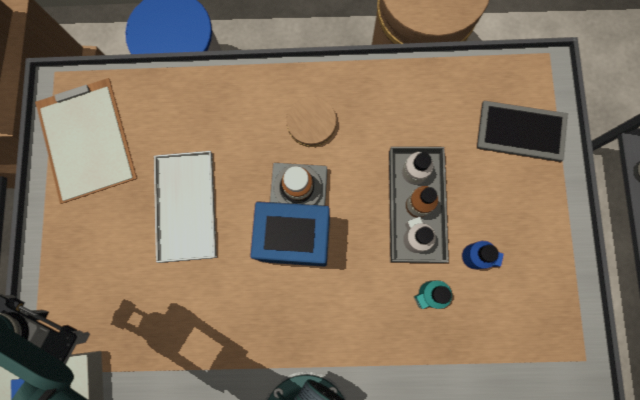

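View pics/sc0.png

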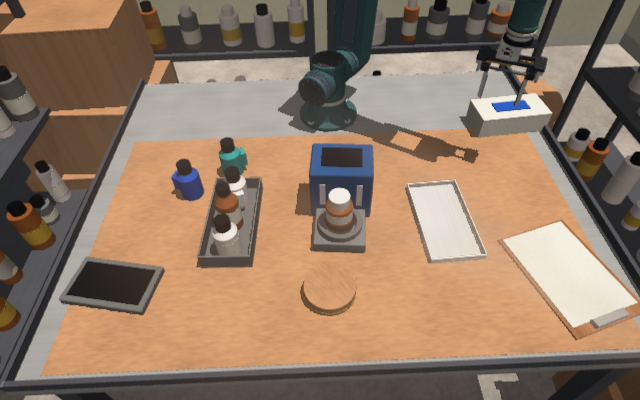

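Candidates for the window bottle in the top view are:
- the white bottle at (421,238), with a block at about (415,224)
- the plain white bottle at (420,165)
- the amber tall bottle at (425,202)
- the blue look-alike at (484,255) and the turquoise one at (435,294), both outside the crate

I choose (421,238) and will check it in a crop. The jar is at (297,178) and the tray spans (155–215, 152–262).

Run:
```python
from h import *
a=cv2.imread('pics/top0.png')
c=cv2.resize(a[140:272,240:350],None,fx=4,fy=4,interpolation=cv2.INTER_CUBIC)
d=cv2.resize(a[140:272,375:460],None,fx=4,fy=4,interpolation=cv2.INTER_CUBIC)
cv2.imwrite('pics/crop1.png',np.hstack([c,d]))
for n,u,v,z in [('jar',296,176,.158),('tray',155,154,.02),('tray',211,152,.02),('tray',216,259,.02),('tray',158,262,.02),('cr',390,149,.05),('cr',444,148,.05),('cr',448,262,.05),('cr',390,263,.05),('wcap',424,236,.131),('pcap',423,159,.131),('tcap',429,195,.16),('hd',255,203,.17),('hd',330,205,.17),('hd',327,266,.17),('hd',251,261,.17)]: print(n,at('top0',u,v,z))
```

```text
jar [0.564  0.0023 0.158 ]
tray [0.6667 0.3822 0.02  ]
tray [0.6673 0.234  0.02  ]
tray [0.3877 0.2173 0.02  ]
tray [0.3841 0.3647 0.02  ]
cr [ 0.6514 -0.2301  0.05  ]
cr [ 0.6495 -0.366   0.05  ]
cr [ 0.3637 -0.3554  0.05  ]
cr [ 0.365  -0.2154  0.05  ]
wcap [ 0.4206 -0.2862  0.131 ]
pcap [ 0.6017 -0.2954  0.131 ]
tcap [ 0.5101 -0.2977  0.16  ]
hd [0.5018 0.0951 0.17  ]
hd [ 0.4922 -0.0737  0.17  ]
hd [ 0.3569 -0.0631  0.17  ]
hd [0.3722 0.1042 0.17  ]
```

View pics/crop1.png

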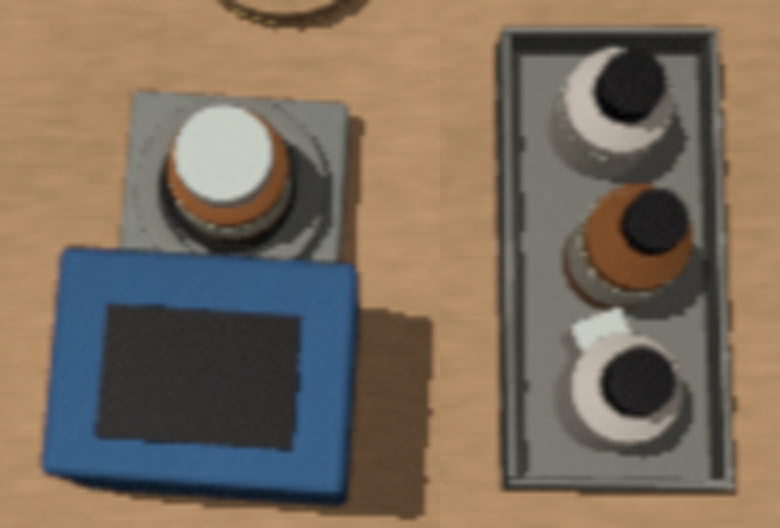

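The crop confirms it: the near white bottle, cap at crop (638,382), has a window block at (602,328). The upper one is round and plain.

Run:
```python
from h import *
L=lambda x,y,z:at('top0',240+x/4,140+y/4,z); R=lambda x,y,z:at('top0',375+(x-440)/4,140+y/4,z)
print('jar',L(223,152,.158)); 
hl,hr=L(63,249,.17),L(356,266,.17); fl,fr=L(133,91,.038),L(346,102,.038)
for l,r,o,n in[(hl,hr,.06,'head'),(fl,fr,-.065,'foot')]:
    d=(l-r)[:2]; w=np.linalg.norm(d); d/=w; x=np.array([d[1],-d[0]]); print(n,w,'yaw',np.arctan2(x[1],x[0]),'org',(l+r)[:2]/2+o*x)
c=R(639,382,.131); b=R(602,328,.078); v=b-c; print('wcap',c,'blk',b,v,np.hypot(*v[:2]),'ang',np.arctan2(v[1],v[0]))
```

```text
jar [0.5593 0.003  0.158 ]
head 0.16544545929096996 yaw -0.08836154386887302 org [0.55596592 0.0057052 ]
foot 0.13679272641482076 yaw -0.08490179344972154 org [0.55763413 0.00566199]
wcap [ 0.4217 -0.2879  0.131 ] blk [ 0.4599 -0.2781  0.078 ] [ 0.0382  0.0098 -0.053 ] 0.03943703842836067 ang 0.2511286470907873
```

```bash
python3 -m inch '[[[0,0,0.019,1.56,-2.44,0,-1],[0,0,0.019,1.56,-2.44,0,-1],[0,0,0.019,1.56,-2.44,0,-1],[0,0,0.019,1.56,-2.44,0,-1],[0,0,0.019,1.56,-2.44,0,-1],[0,0,0.019,1.56,-2.44,0,-1],[0,0,0.019,1.56,-2.44,0,-1],[0,0,0.019,1.56,-2.44,0,-1],[0,0,0.019,1.56,-2.44,0,-1],[0,0,0.019,1.56,-2.44,0,-1]]]' 40
python3 -m inch '[[[0,0,0.019,1.56,-2.44,0,-1],[0,0,0.019,1.56,-2.44,0,-1],[0,0,0.019,1.56,-2.44,0,-1],[0,0,0.019,1.56,-2.44,0,-1],[0,0,0.019,1.56,-2.44,0,-1],[0,0,0.019,1.56,-2.44,0,-1],[0,0,0.019,1.56,-2.44,0,-1],[0,0,0.019,1.56,-2.44,0,-1],[0,0,0.019,1.56,-2.44,0,-1],[0,0,0.019,1.56,-2.44,0,-1],[0,0,0,0,0,0,-1],[0,0,0,0,0,0,-1]]]'
python3 -c "
from h import *
s=snap('wrist','w1');print(s['K'],s['extrinsics'])"
```

```text
time: 0.93
tool_pos: [0.4034, 0.2461, 0.4042]
eef_rot: [0.137, 0.991, -0.0, -0.0]
wrist_force: [-0.1, 0.5, 1.0]
width: 0.094
grip_force: 0.0
time: 1.93
tool_pos: [0.5594, 0.0023, 0.4035]
eef_rot: [0.044, 0.999, 0.0, -0.001]
wrist_force: [0.5, -0.0, 0.1]
width: 0.0938
grip_force: 0.0
[[309.70691629   0.         317.53076521]
 [  0.         309.70691629 200.07836933]
 [  0.           0.           1.        ]] [[ 0.0892648  -0.97048708 -0.22402372  0.49342318]
 [ 0.99600731  0.0872279   0.0189928   0.00954613]
 [ 0.00110886 -0.22482465  0.97439861  0.38388348]
 [ 0.          0.          0.          1.        ]]
```

View pics/w1.png

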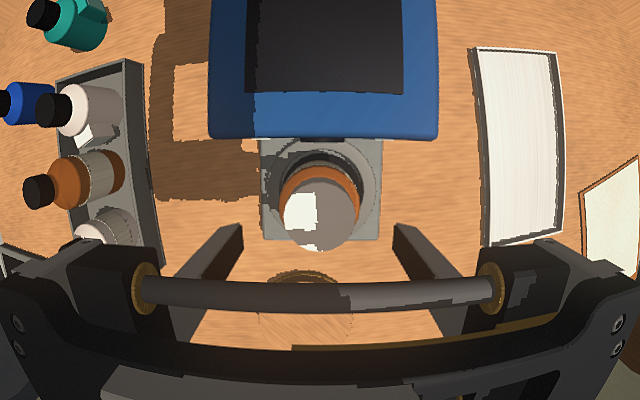

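The jar cap is centred at about (319,213) between the fingers, with the collar around (321,188). The head's front face is at row 138, clear of the fingers.

```bash
python3 -c "
from h import *
print(at('w1',319,213,.158,True)); 
for u,v in [(260,139),(380,240),(264,240),(383,139)]: print(at('w1',u,v,.038,True))
for u,v in [(210,137),(438,138)]: print(at('w1',u,v,.0,True))"
python3 -m inch '[[[0,0,0,0,0,-1.2,-1],[0,0,0,0,0,-1.2,-1],[0,0,0,0,0,-1.2,-1],[0,0,0,0,0,-1.2,-1],[0,0,0,0,0,-1.2,-1],[0,0,0,0,0,-1.0,-1],[0,0,0,0,0,-0.6,-1],[0,0,0,0,0,-0.3,-1]]]'
python3 -m inch '[[[0,0,0,0,0,0,0.5],[0,0,0,0,0,0,1],[0,0,0,0,0,0,1],[0,0,0,0,0,0,1],[0,0,0,0,0,0,1],[0,0,0,0,0,0,1],[0,0,0,0,0,0,1],[0,0,0,0,0,0,1],[0,0,0,0,0,0,1]]]' 30
```

```text
[0.5554 0.0054 0.158 ]
[ 0.4971 -0.0552  0.038 ]
[0.6289 0.0734 0.038 ]
[ 0.6162 -0.0656  0.038 ]
[0.5092 0.0826 0.038 ]
[ 0.4867 -0.1278  0.    ]
[0.5134 0.165  0.    ]
time: 2.65
tool_pos: [0.5588, 0.0035, 0.324]
eef_rot: [0.043, 0.999, 0.0, -0.001]
wrist_force: [0.4, -0.1, -0.2]
width: 0.0937
grip_force: 0.0
time: 3.4
tool_pos: [0.5592, 0.0035, 0.3267]
eef_rot: [0.043, 0.999, 0.0, 0.001]
wrist_force: [0.0, 0.4, 5.0]
width: 0.0556
grip_force: 40.0
```

```bash
python3 -m inch '[[[0,0,0,0,0,0.5,1],[0,0,0,0,0,1,1],[0,0,0,0,0,1.5,1],[0,0,0,0,0,1.5,1],[0,0,0,0,0,1,1],[0,0,0,0,0,0.5,1],[0,0,0,0,0,0,1]]]'
python3 -m inch '[[[0,0,0.012,0.1,1,0,1],[0,0,0.012,0.1,2,0,1],[0,0,0.012,0.25,3,0,1],[0,0,0.012,0.25,3,0,1],[0,0,0.012,0.3,3,0,1],[0,0,0.012,0.3,3,0,1],[0,0,0.012,0.3,3,0,1],[0,0,0.012,0.3,3,0,1],[0,0,0.012,0.25,3,0,1],[0,0,0.012,0.25,3,0,1],[0,0,0.012,0.2,2,0,1],[0,0,0.012,0.1,1,0,1]]]'
python3 -m inch '[[[0,0,0,0,0,0,1],[0,0,0,0,0,-1,1],[0,0,0,0,0,-2,1],[0,0,0,0,0,-2,1],[0,0,0,0,0,-2,1],[0,0,0,0,0,-2,1],[0,0,0,0,0,-1.5,1],[0,0,0,0,0,-0.8,1],[0,0,0,0,0,-0.4,1],[0,0,0,0,0,0,1],[0,0,0,0,0,0,1]]]'
python3 -c "
from h import *
s=snap('wrist','w2')"
```

```text
time: 3.98
tool_pos: [0.5591, 0.0034, 0.3868]
eef_rot: [0.043, 0.999, -0.0, 0.001]
wrist_force: [0.3, -0.5, -3.0]
width: 0.0557
grip_force: 39.6
time: 4.98
tool_pos: [0.5853, 0.3069, 0.3833]
eef_rot: [-0.031, 1.0, 0.0, -0.002]
wrist_force: [0.5, -0.6, -2.9]
width: 0.0553
grip_force: 39.6
time: 5.9
tool_pos: [0.5864, 0.3029, 0.2696]
eef_rot: [-0.029, 1.0, 0.0, 0.001]
wrist_force: [0.3, 0.1, -2.6]
width: 0.0555
grip_force: 39.6
```

View pics/w2.png

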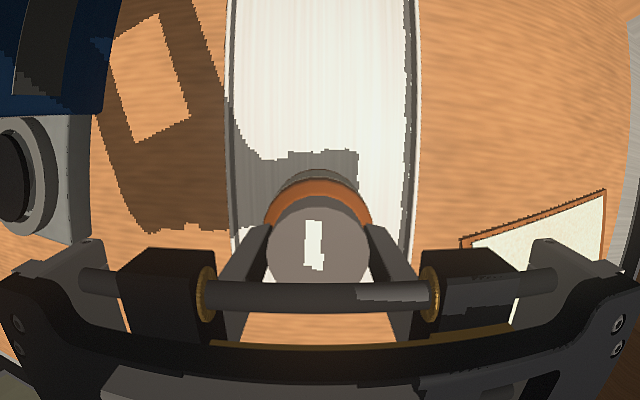

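The jar at (318,240) hangs midway between the tray walls (228 and 418). I'll lower it slowly.

```bash
python3 -m inch '[[[0,0,0,0,0,-0.3,1],[0,0,0,0,0,-0.2,1],[0,0,0,0,0,-0.1,1],[0,0,0,0,0,0,1]]]'
python3 -m inch '[[[0,0,0,0,0,-0.1,1],[0,0,0,0,0,-0.1,1],[0,0,0,0,0,0,1]]]'
python3 -m inch '[[[0,0,0,0,0,-0.1,1],[0,0,0,0,0,0,1]]]'
```

```text
time: 6.28
tool_pos: [0.5859, 0.3035, 0.2626]
eef_rot: [-0.029, 1.0, -0.0, -0.0]
wrist_force: [-1.0, -0.4, -3.2]
width: 0.0552
grip_force: 39.6
time: 6.53
tool_pos: [0.5859, 0.3035, 0.2624]
eef_rot: [-0.029, 1.0, 0.0, 0.0]
wrist_force: [-3.0, -1.3, 4.7]
width: 0.0552
grip_force: 40.2
time: 6.7
tool_pos: [0.5858, 0.3034, 0.2624]
eef_rot: [-0.029, 1.0, 0.0, 0.001]
wrist_force: [-4.1, -2.3, 8.2]
width: 0.0556
grip_force: 40.6
```

```bash
python3 -m inch '[[[0,0,0,0,0,0,0],[0,0,0,0,0,0,-1],[0,0,0,0,0,0,-1],[0,0,0,0,0,0,-1],[0,0,0,0,0,0,-1],[0,0,0,0,0,0.5,-1],[0,0,0,0,0,1,-1],[0,0,0,0,0,2,-1],[0,0,0,0,0,3,-1],[0,0,0,0,0,3,-1],[0,0,0,0,0,3,-1],[0,0,0,0,0,1.6,-1]]]'
python3 -m inch '[[[0,0,-0.005,-0.41,-1.48,0,-1],[0,0,-0.005,-0.82,-2.96,0,-1],[0,0,-0.005,-0.82,-2.96,0,-1],[0,0,-0.005,-0.82,-2.96,0,-1],[0,0,-0.005,-0.82,-2.96,0,-1],[0,0,-0.005,-0.82,-2.96,0,-1],[0,0,-0.005,-0.82,-2.96,0,-1],[0,0,-0.005,-0.82,-2.96,0,-1],[0,0,-0.005,-0.82,-2.96,0,-1],[0,0,-0.005,-0.82,-2.96,0,-1],[0,0,-0.005,-0.82,-2.96,0,-1]]]'
python3 -m inch '[[[0,0,-0.005,-0.82,-2.96,0,-1],[0,0,-0.005,-0.82,-2.96,0,-1],[0,0,-0.005,-0.82,-2.96,0,-1],[0,0,-0.005,-0.82,-2.96,0,-1],[0,0,-0.005,-0.82,-2.96,0,-1],[0,0,-0.005,-0.82,-2.96,0,-1],[0,0,-0.005,-0.82,-2.96,0,-1],[0,0,-0.005,-0.82,-2.96,0,-1],[0,0,-0.005,-0.82,-2.96,0,-1],[0,0,-0.005,-0.41,-1.48,0,-1],[0,0,0,0,0,0,-1],[0,0,0,0,0,0,-1]]]'
python3 -c "
from h import *
s=snap('wrist','w3');snap('top','top3');print(ctrl.observe()['joint_pos'])
a=cv2.imread('pics/w3.png');b=cv2.imread('pics/top3.png')[130:290,140:240]
cv2.imwrite('pics/w3c.png',np.hstack([cv2.resize(a[0:300,150:470],(640,600)),cv2.resize(b,(160,256))[:,:].copy() if 0 else cv2.copyMakeBorder(cv2.resize(b,(160,256)),0,344,0,0,0)]))"
```

```text
time: 7.7
tool_pos: [0.5861, 0.3033, 0.4065]
eef_rot: [-0.029, 1.0, 0.001, 0.003]
wrist_force: [-0.4, -0.3, 0.8]
width: 0.0939
grip_force: 0.0
time: 8.62
tool_pos: [0.4992, -0.0088, 0.4018]
eef_rot: [-0.002, 1.0, -0.0, 0.001]
wrist_force: [0.4, 0.0, 0.2]
width: 0.0942
grip_force: 0.0
time: 9.62
tool_pos: [0.4217, -0.2892, 0.4012]
eef_rot: [0.024, 1.0, 0.0, 0.0]
wrist_force: [-0.2, 0.3, -1.0]
width: 0.0944
grip_force: 0.0
[-7.09740351e-01  7.50931405e-04  1.46740243e+00  6.44578299e-04
  1.67300407e+00 -2.23435455e+00]
```

View pics/w3c.png

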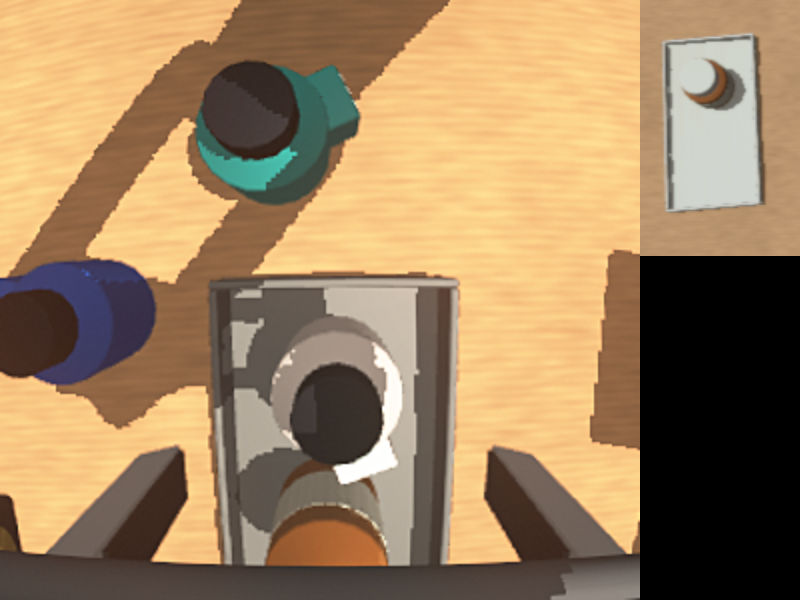

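The jar stands in the tray in the small inset. Cap of the windowed bottle is at crop (337,414), and the window block's outer edge runs (340,484)–(398,464).

```bash
python3 -c "
from h import *
P=lambda x,y,z:at('w3',150+x/2,y/2,z,True)
c=P(337,414,.131);print(c,P(337,414,.131))
for z in (.078,.028):
  a,b=P(340,484,z),P(398,464,z);d=a-b;print(z,a,b,np.linalg.norm(d),'normal',np.arctan2(-d[0],d[1]),np.arctan2(d[0],-d[1]),'from axis',(a+b)/2-c, )
  m=(a+b)/2-c;print(np.arctan2(m[1],m[0]),np.hypot(*m[:2]))"
```

```text
[ 0.4201 -0.2867  0.131 ] [ 0.4201 -0.2867  0.131 ]
0.078 [ 0.4716 -0.2874  0.078 ] [ 0.4621 -0.2568  0.078 ] 0.032040755296965165 normal -2.8405696337430406 0.3010230198467525 from axis [ 0.04675  0.0146  -0.053  ]
0.30270216435751585 0.04897675469036308
0.028 [ 0.4907 -0.2879  0.028 ] [ 0.4797 -0.2522  0.028 ] 0.03735625784256235 normal -2.8427000987214437 0.2988925548683497 from axis [ 0.0651   0.01665 -0.103  ]
0.2503927953902001 0.0671954797586862
```

```bash
python3 -m inch '[[[0,0,0,-0.15,0.2,-1,-1],[0,0,0,0,0,-1.5,-1],[0,0,0,0,0,-1.5,-1],[0,0,0,0,0,-1.5,-1],[0,0,0,0,0,-1.5,-1],[0,0,0,0,0,-1.3,-1],[0,0,0,0,0,-1,-1],[0,0,0,0,0,-0.6,-1],[0,0,0,0,0,-0.2,-1],[0,0,0,0,0,0,-1]]]'
python3 -m inch '[[[0,0,0,0,0,0,0],[0,0,0,0,0,0,0.5],[0,0,0,0,0,0,1],[0,0,0,0,0,0,1],[0,0,0,0,0,0,1],[0,0,0,0,0,0,1],[0,0,0,0,0,0,1],[0,0,0,0,0,0,1],[0,0,0,0,0,0,1],[0,0,0,0,0,0,1]]]' 50
python3 -m inch '[[[0,0,0,0,0,0.3,1],[0,0,0,0,0,0.7,1],[0,0,0,0,0,1.5,1],[0,0,0,0,0,2,1],[0,0,0,0,0,2,1],[0,0,0,0,0,2,1],[0,0,0,0,0,2,1],[0,0,0,0,0,2,1],[0,0,0,0,0,1,1],[0,0,0,0,0,0.5,1],[0,0,0,0,0,0,1]]]'
```

```text
time: 10.55
tool_pos: [0.4206, -0.2862, 0.2993]
eef_rot: [0.023, 1.0, 0.0, -0.0]
wrist_force: [-0.6, -0.1, -0.0]
width: 0.0941
grip_force: 0.0
time: 11.38
tool_pos: [0.4205, -0.2867, 0.2997]
eef_rot: [0.023, 1.0, -0.0, 0.0]
wrist_force: [0.3, -1.6, 0.2]
width: 0.0395
grip_force: 49.9
time: 12.3
tool_pos: [0.4206, -0.2866, 0.4408]
eef_rot: [0.023, 1.0, -0.001, 0.001]
wrist_force: [0.6, 0.2, -2.2]
width: 0.0391
grip_force: 49.9
```

```bash
python3 -m inch '[[[0,0,0,0,0,0.7,1],[0,0,0,0,0,1.5,1],[0,0,0,0,0,1.5,1],[0,0,-0.053,0,0,1.0,1],[0,0,-0.105,0,0,0.3,1],[0,0,-0.105,0.25,0.5,0,1],[0,0,-0.105,0.45,1,0,1],[0,0,-0.105,0.45,1,0,1],[0,0,-0.105,0.45,1,0,1],[0,0,-0.105,0.45,1,0,1],[0,0,-0.105,0.45,1,0,1],[0,0,-0.105,0.45,1,0,1]]]'
python3 -m inch '[[[0,0,-0.105,0.45,1,0,1],[0,0,-0.105,0.45,1,0,1],[0,0,-0.105,0.45,1,0,1],[0,0,-0.105,0.45,1,0,1],[0,0,-0.105,0.45,1,0,1],[0,0,-0.105,0.45,1,0,1],[0,0,-0.105,0.45,1,0,1],[0,0,-0.105,0.45,1,0,1],[0,0,-0.105,0.45,1,0,1],[0,0,-0.105,0.45,1,0,1],[0,0,-0.105,0.45,1,0,1],[0,0,-0.105,0.45,1,0,1]]]'
python3 -m inch '[[[0,0,-0.105,0.45,1,0,1],[0,0,-0.105,0.45,1,0,1],[0,0,-0.105,0.45,1,0,1],[0,0,-0.105,0.45,1,0,1],[0,0,-0.105,0.45,1,0,1],[0,0,-0.105,0.45,1,0,1],[0,0,-0.105,0.45,1,0,1],[0,0,-0.105,0.45,1,0,1],[0,0,-0.105,0.45,1,0,1],[0,0,-0.105,0.45,1,0,1],[0,0,-0.055,0.2,0.4,0,1],[0,0,0,0,0,0,1]]]'
python3 -c "
from h import *
s=snap('wrist','w4');o=ctrl.observe();print(o['tool_pos'],o['eef_rot'],o['joint_pos'])
e=o['eef_rot'];y=2*np.arctan2(e[1],e[0])-np.pi/2;print('tool yaw',y,'win',y-1.525+.30)
snap('top','top4')
a=cv2.imread('pics/w4.png');b=cv2.imread('pics/sc0.png')
s=snap('scene','sc4')['color']
cv2.imwrite('pics/m4.png',np.vstack([a[:330],cv2.resize(s[110:270,270:430],(270,270)).repeat(1,1) if 0 else cv2.copyMakeBorder(np.hstack([cv2.resize(s[60:260,260:430],(230,270)),cv2.resize(cv2.imread('pics/top4.png')[130:290,230:390],(270,270))]),0,0,0,140,0)]))"
```

```text
time: 13.3
tool_pos: [0.4503, -0.2212, 0.4882]
eef_rot: [0.455, 0.89, 0.0, -0.002]
wrist_force: [0.4, 0.4, -2.0]
width: 0.0394
grip_force: 49.9
time: 14.3
tool_pos: [0.5043, -0.1011, 0.4882]
eef_rot: [0.892, 0.451, -0.001, -0.001]
wrist_force: [0.1, -0.2, -1.5]
width: 0.0394
grip_force: 49.9
time: 15.3
tool_pos: [0.5515, 0.0033, 0.488]
eef_rot: [0.997, -0.081, -0.002, -0.0]
wrist_force: [0.8, -0.9, -2.5]
width: 0.0393
grip_force: 49.9
[0.55128796 0.00273563 0.48823212] [ 9.96757792e-01 -8.04463834e-02 -1.50869617e-03  7.97758531e-05] [-9.78279524e-02  9.04608292e-02  1.20317280e+00 -2.20299391e-04
  1.85097321e+00  1.63397477e+00]
tool yaw -1.7318633247297437 win -2.956863324729744
```

View pics/m4.png

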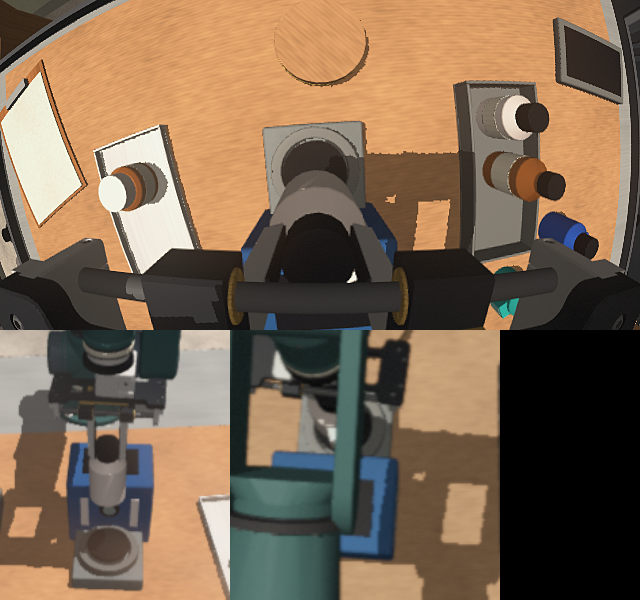

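Wrist view: pad collar near (314,165), bottle hanging over the front of the reader, window block peeking out at (353,275) on the head side. The remaining turn is about -0.27. Then I'll look closer.

```bash
python3 -m inch '[[[0,0,-0.05,0.1,0.1,0,1],[0,0,-0.1,0.25,0.1,0,1],[0,0,-0.08,0.15,0.1,0,1],[0,0,-0.04,0.05,0.05,0,1],[0,0,0,0,0,0,1],[0,0,0,0,0,0,1],[0,0,0,0,0,0,1]]]'
python3 -c "
from h import *
a=at('w4',263,128,.038,True);b=at('w4',363,122,.038,True);d=(a-b)[:2];print(a,b,np.linalg.norm(d));d/=np.linalg.norm(d);x=np.array([d[1],-d[0]]);print(np.arctan2(x[1],x[0]),(a+b)[:2]/2-.065*x)
s=snap('wrist','w5')['color'];o=ctrl.observe();e=o['eef_rot'];y=2*np.arctan2(e[1],e[0])-np.pi/2;print(o['tool_pos'],'tool yaw',y,'win',y-1.525+.30)
cv2.imwrite('pics/w5c.png',cv2.resize(s[110:310,220:420],(600,600),interpolation=cv2.INTER_CUBIC))"
```

```text
time: 16.03
tool_pos: [0.5564, 0.0056, 0.4896]
eef_rot: [0.977, -0.215, -0.0, 0.0]
wrist_force: [0.1, -0.9, -1.9]
width: 0.039
grip_force: 49.9
[0.6285 0.0691 0.038 ] [ 0.6139 -0.069   0.038 ] 0.13886961510712126
-0.10532923978114359 [0.55656023 0.00688375]
[0.55640875 0.00566842 0.48967678] tool yaw -2.003298605863363 win -3.228298605863363
```

View pics/w5c.png

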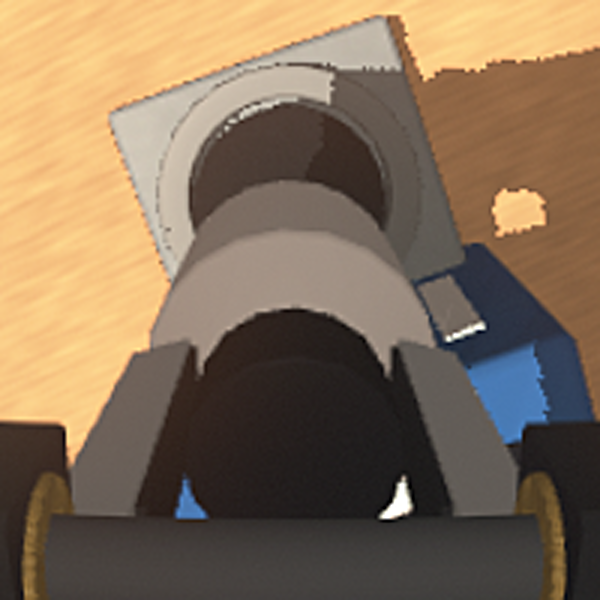

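Bottle axis is at crop column ~293 and the collar centre at ~288; window block at (400,495) is on the reader's -x side, so it is aligned. I'll descend to just above the pad.

```bash
python3 -m inch '[[[0,0,0,0,0,-0.7,1],[0,0,0,0,0.05,-1.5,1],[0,0,0,0,0,-1.8,1],[0,0,0,0,0,-1.8,1],[0,0,0,0,0,-1.8,1],[0,0,0,0,0,-1.5,1],[0,0,0,0,0,-1.2,1],[0,0,0,0,0,-0.8,1],[0,0,0,0,0,-0.5,1],[0,0,0,0,0,-0.2,1],[0,0,0,0,0,0,1],[0,0,0,0,0,0,1]]]'
python3 -c "
from h import *
snap('top','top6');s=snap('scene','sc6')['color'];cv2.imwrite('pics/sc6c.png',cv2.resize(s[130:255,280:400],(576,600),interpolation=cv2.INTER_CUBIC))"
```

```text
time: 17.08
tool_pos: [0.5567, 0.0064, 0.3726]
eef_rot: [0.977, -0.215, 0.001, -0.0]
wrist_force: [-0.2, -0.6, -1.5]
width: 0.0394
grip_force: 49.9
```

View pics/sc6c.png

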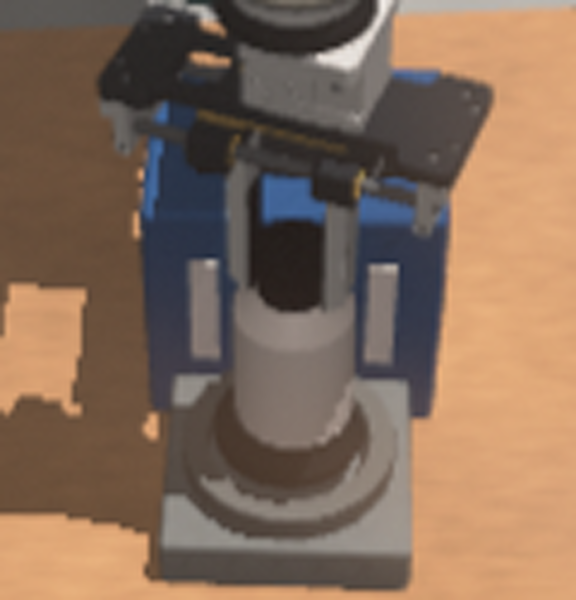

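The bottle (column 293) is centred laterally over the pad (292) and upright. Pressing slowly.

```bash
python3 -m inch '[[[0,0,0,0,0,-0.2,1],[0,0,0,0,0,-0.3,1],[0,0,0,0,0,-0.2,1],[0,0,0,0,0,-0.2,1],[0,0,0,0,0,-0.2,1],[0,0,0,0,0,-0.2,1],[0,0,0,0,0,0,1]]]' 60
python3 -m inch '[[[0,0,0,0,0,-0.2,1],[0,0,0,0,0,-0.2,1],[0,0,0,0,0,-0.2,1],[0,0,0,0,0,0,1]]]'
python3 -m inch '[[[0,0,0,0,0,-0.1,1],[0,0,0,0,0,-0.1,1],[0,0,0,0,0,0,1]]]'
```

```text
time: 17.77
tool_pos: [0.5565, 0.0064, 0.3603]
eef_rot: [0.977, -0.215, 0.001, 0.0]
wrist_force: [-1.0, 0.1, 5.8]
width: 0.0395
grip_force: 59.9
time: 18.1
tool_pos: [0.5564, 0.0064, 0.3553]
eef_rot: [0.977, -0.215, 0.001, 0.0]
wrist_force: [-2.0, 0.4, 8.9]
width: 0.0394
grip_force: 59.9
time: 18.35
tool_pos: [0.5564, 0.0064, 0.354]
eef_rot: [0.977, -0.215, 0.002, 0.0]
wrist_force: [-3.0, 0.9, 10.6]
width: 0.0394
grip_force: 59.9
```

```bash
python3 -m inch '[[[0,0,0,0,0,-0.1,1],[0,0,0,0,0,-0.1,1],[0,0,0,0,0,0,1]]]'
python3 -m inch '[[[0,0,0,0,0,-0.1,1],[0,0,0,0,0,-0.1,1],[0,0,0,0,0,0,1]]]'
```

```text
time: 18.6
tool_pos: [0.5564, 0.0064, 0.3525]
eef_rot: [0.977, -0.215, 0.002, 0.0]
wrist_force: [-2.9, 0.5, 12.2]
width: 0.0391
grip_force: 59.9
time: 18.85
tool_pos: [0.5563, 0.0065, 0.3524]
eef_rot: [0.977, -0.215, 0.003, 0.0]
wrist_force: [-4.0, 0.4, 17.4]
width: 0.0395
grip_force: 59.9
```

Bottomed out: force jumped to 17 N while z stopped. Hold for about 2.5 s.

```bash
python3 -m inch '[[[0,0,0,0,0,-0.05,1],[0,0,0,0,0,0,1],[0,0,0,0,0,0,1],[0,0,0,0,0,0,1],[0,0,0,0,0,0,1],[0,0,0,0,0,0,1],[0,0,0,0,0,0,1],[0,0,0,0,0,0,1],[0,0,0,0,0,0,1],[0,0,0,0,0,0,1],[0,0,0,0,0,0,1],[0,0,0,0,0,0,1]]]'
python3 -m inch '[[[0,0,0,0,0,0,1],[0,0,0,0,0,0,1],[0,0,0,0,0,0,1],[0,0,0,0,0,0,1],[0,0,0,0,0,0,1],[0,0,0,0,0,0,1],[0,0,0,0,0,0,1],[0,0,0,0,0,0,1],[0,0,0,0,0,0,1],[0,0,0,0,0,0,1],[0,0,0,0,0,0,1],[0,0,0,0,0,0,1]]]'
python3 -m inch '[[[0,0,0,0,0,0,1],[0,0,0,0,0,0,1],[0,0,0,0,0,0,1],[0,0,0,0,0,0,1],[0,0,0,0,0,0,1],[0,0,0,0,0,0,1]]]'
python3 -c "
from h import *
s=snap('wrist','w7')['color']
t=snap('scene','sc7')['color']
A=cv2.resize(s[60:310,220:420],(400,500),interpolation=cv2.INTER_CUBIC);B=cv2.resize(t[150:255,290:374],(400,500),interpolation=cv2.INTER_CUBIC)
cv2.imwrite('pics/m7.png',np.hstack([A,B]))"
```

```text
time: 19.85
tool_pos: [0.5562, 0.0065, 0.3524]
eef_rot: [0.977, -0.215, 0.003, 0.0]
wrist_force: [-5.1, 1.7, 19.4]
width: 0.0392
grip_force: 59.9
time: 20.85
tool_pos: [0.5562, 0.0065, 0.3524]
eef_rot: [0.977, -0.215, 0.003, 0.0]
wrist_force: [-5.5, 0.7, 19.4]
width: 0.0392
grip_force: 59.9
time: 21.35
tool_pos: [0.5562, 0.0065, 0.3524]
eef_rot: [0.977, -0.215, 0.003, -0.0]
wrist_force: [-4.3, 1.5, 19.3]
width: 0.039
grip_force: 59.9
```

View pics/m7.png

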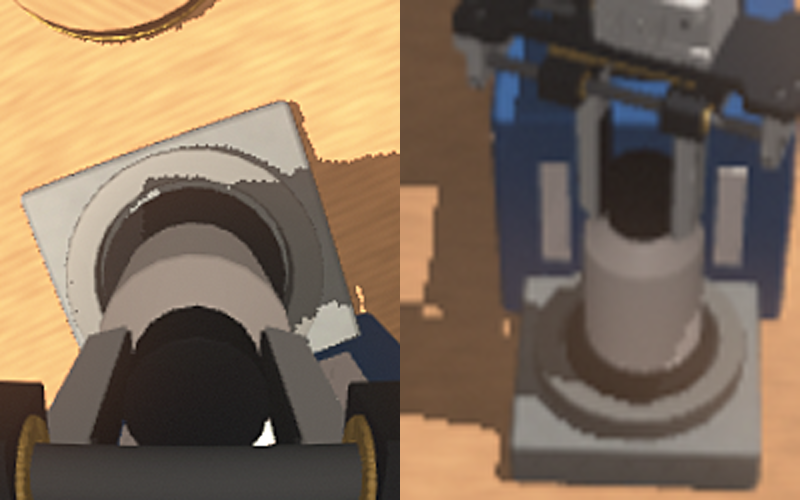

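The left panel shows the collar ring centred on column 195 with the bottle at 195, and the right panel shows it upright with the pad flush. Before leaving I'll check the fore-aft centring numerically from the ring's far edges.

```bash
python3 -c "
from h import *
from scipy.optimize import least_squares as ls
W=lambda x,y:at('w7',220+x/2,60+y/2,.058,True)[:2]
S=lambda x,y:at('sc7',290+x*84/400,150+y*105/500,.058)[:2]
O=[W(66,265),W(75,225),W(120,168),W(193,147),W(260,165),W(322,250)]
I=[W(97,270),W(130,205),W(194,181),W(270,215),W(292,265)]
so=[S(537,345),S(640,430),S(745,345)]; sb=[S(640,377)]
for n,P,r in(('outer',O,.06),('inner',I,.0455)):
  P=np.array(P);f=ls(lambda c:np.hypot(*(P-c).T)-r,[.556,.006]);print(n,f.x,np.round(f.fun,4))
print('scene collar pts (top rim)',so,'bottle front base',sb)
f0=[at('w7',220+22/2,60+195/2,.038,True),at('w7',220+290/2,60+100/2,.038,True)];d=(f0[0]-f0[1])[:2];print(f0,np.linalg.norm(d));d/=np.linalg.norm(d);x=np.array([d[1],-d[0]]);print(np.arctan2(x[1],x[0]),(f0[0]+f0[1])[:2]/2-.065*x)
"
```

```text
outer [0.55863477 0.00735331] [-0.0005 -0.0002  0.0007 -0.0001 -0.0004 -0.0002]
inner [0.55783097 0.0076245 ] [-0.0004 -0.0001  0.0002 -0.     -0.0004]
scene collar pts (top rim) [array([0.5756, 0.1748]), array([0.6377, 0.2204]), array([0.582 , 0.2909])] bottle front base [array([0.6015, 0.2278])]
[array([0.6285, 0.0681, 0.038 ]), array([ 0.6148, -0.0685,  0.038 ])] 0.13728528690285788
-0.09995857058117605 [0.55697446 0.00628649]
```

```bash
python3 -c "
from h import *
S=lambda x,y:at('sc7',290+(x-400)*84/400,150+y*105/500,.058)[:2]
print([S(537,345),S(640,430),S(745,345)],'base front',S(640,377),'sides',S(585,350),S(703,350))"
```

```text
[array([ 0.5631, -0.0502]), array([0.626 , 0.0039]), array([0.5696, 0.0671])] base front [0.5893 0.0064] sides [ 0.5682 -0.0233] [0.5719 0.0431]
```

Bottle within ~3 mm of the pad centre. Lift, carry over to the tray, descend to ~1 cm above its floor.

```bash
python3 -m inch '[[[0,0,0,0,0,0.3,1],[0,0,0,0,0,0.4,1],[0,0,0,0,0,0.5,1],[0,0,0,0,0,0.7,1],[0,0,0,0,0,1.2,1],[0,0,0,0,0,2,1],[0,0,0,0,0,2,1],[0,0,0,0,0,2,1],[0,0,0,0,0,2,1],[0,0,0,0,0,2,1],[0,0,0,0,0,1,1],[0,0,0,0,0,0.5,1]]]'
python3 -m inch '[[[0,0,0,-0.2,0.95,0,1],[0,0,0,-0.7,2,0,1],[0,0,0,-0.8,2.5,0,1],[0,0,0,-0.9,3,0,1],[0,0,0,-0.9,3,0,1],[0,0,0,-0.9,3,0,1],[0,0,0,-0.9,3,0,1],[0,0,0,-0.9,3,0,1],[0,0,0,-0.9,3,0,1],[0,0,0,-0.9,2.5,0,1],[0,0,0,-0.6,2,0,1],[0,0,0,-0.3,1,0,1]]]'
python3 -m inch '[[[0,0,0,0,0,0,1],[0,0,0,0,0,-1,1],[0,0,0,0,0,-2,1],[0,0,0,0,0,-2.5,1],[0,0,0,0,0,-2.5,1],[0,0,0,0,0,-2.5,1],[0,0,0,0,0,-2.5,1],[0,0,0,0,0,-2,1],[0,0,0,0,0,-1.5,1],[0,0,0,0,0,-0.7,1],[0,0,0,0,0,0,1],[0,0,0,0,0,0,1]]]'
```

```text
time: 22.45
tool_pos: [0.5566, 0.0064, 0.4939]
eef_rot: [0.977, -0.215, 0.001, -0.0]
wrist_force: [-0.3, 0.5, -2.5]
width: 0.0394
grip_force: 59.9
time: 23.45
tool_pos: [0.4661, 0.2987, 0.4899]
eef_rot: [0.977, -0.213, -0.002, 0.001]
wrist_force: [0.3, -0.2, -2.1]
width: 0.0393
grip_force: 59.9
time: 24.45
tool_pos: [0.4679, 0.2951, 0.32]
eef_rot: [0.976, -0.216, -0.0, 0.0]
wrist_force: [-0.4, 0.3, -1.9]
width: 0.0392
grip_force: 59.9
```

Two centimetres above the floor; lower gently.

```bash
python3 -m inch '[[[0,0,0,0,0,-0.4,1],[0,0,0,0,0,-0.5,1],[0,0,0,0,0,-0.4,1],[0,0,0,0,0,-0.3,1],[0,0,0,0,0,-0.2,1],[0,0,0,0,0,0,1]]]'
python3 -m inch '[[[0,0,0,0,0,-0.1,1],[0,0,0,0,0,-0.1,1],[0,0,0,0,0,-0.1,1],[0,0,0,0,0,0,1]]]'
python3 -m inch '[[[0,0,0,0,0,-0.1,1],[0,0,0,0,0,0,1]]]'
```

```text
time: 24.95
tool_pos: [0.4673, 0.2959, 0.3016]
eef_rot: [0.977, -0.215, -0.0, 0.0]
wrist_force: [0.5, -0.3, -2.3]
width: 0.039
grip_force: 59.9
time: 25.28
tool_pos: [0.4675, 0.2959, 0.2991]
eef_rot: [0.977, -0.215, -0.0, 0.0]
wrist_force: [0.1, -0.3, -1.5]
width: 0.0391
grip_force: 59.9
time: 25.45
tool_pos: [0.4676, 0.2959, 0.2987]
eef_rot: [0.977, -0.215, 0.0, -0.0]
wrist_force: [0.2, -0.0, -0.1]
width: 0.0389
grip_force: 59.9
```

```bash
python3 -m inch '[[[0,0,0,0,0,-0.1,1],[0,0,0,0,0,0,1],[0,0,0,0,0,0,0.5],[0,0,0,0,0,0,0],[0,0,0,0,0,0,-1],[0,0,0,0,0,0,-1],[0,0,0,0,0,0,-1],[0,0,0,0,0,0,-1],[0,0,0,0,0,0,-1],[0,0,0,0,0,0.5,-1],[0,0,0,0,0,1,-1],[0,0,0,0,0,2,-1]]]'
python3 -m inch '[[[0,0,0,0,0,3,-1],[0,0,0,0,0,3,-1],[0,0,0,0,0,3,-1],[0,0,0,0,0,3,-1],[0,0,0,0,0,1,-1],[0,0,0,0,0,0,-1],[0,0,0,0,0,0,-1],[0,0,0,0,0,0,-1],[0,0,0,0,0,0,-1],[0,0,0,0,0,0,-1],[0,0,0,0,0,0,-1]]]'
python3 -c "
from h import *
t=snap('scene','sc8')['color'];cv2.imwrite('pics/sc8c.png',cv2.resize(t[90:290,190:500],(800,516)))"
```

```text
time: 26.45
tool_pos: [0.4671, 0.2956, 0.3307]
eef_rot: [0.977, -0.215, -0.002, 0.002]
wrist_force: [-0.5, -0.6, -0.4]
width: 0.0932
grip_force: 0.0
time: 27.37
tool_pos: [0.4676, 0.2959, 0.4605]
eef_rot: [0.977, -0.215, -0.001, 0.001]
wrist_force: [0.4, 1.4, -0.1]
width: 0.0939
grip_force: 0.0
```

View pics/sc8c.png

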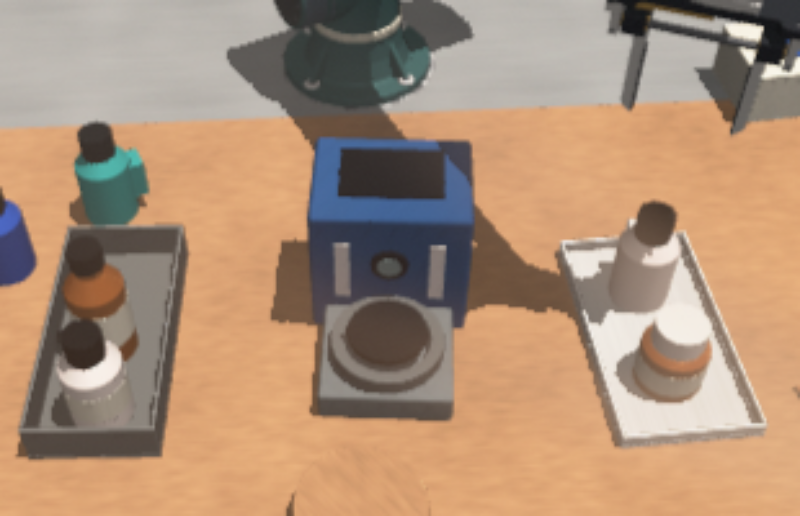

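The bottle (645,255) and jar (677,350) both stand upright in the tray, the pad is up, and the other two bottles are still in the crate.

```bash
python3 -c "
from cell import ctrl
print(ctrl.job_done())"
```

```text
the job is handed in; nothing more can be done
None
```

I've handed the job in: the jar and the windowed bottle both stand upright in the shallow tray, and the bottle was held on the fully depressed pad for about 2.5 s. No pass or fail result came back.

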